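Ring for attention, then point out the wire and the brooch it is for

TASK

Show the jewellery class the next job without handling anything: first ring the call bell by pressing its plunger right down and letting it come back up. Then point at the middle-sized of the three wire spools standing on the mats, with the fingertips a couple of centimetres above the centre of its top and held there for two seconds, and after that point in the same way at the brooch with the bow, above the stone at the centre of its round part, and finish still pointing there. Touch, move or lift nothing but the bell's plunger, and do not point at any other spool, brooch or bangle: pass well above them.

Things in the scene. Friction and masses are not known exactly. Their poses are not given: they have to be found in the camera images.
- bell (a joint): plunger of the call bell, a steel dome 80 mm across on a black foot, fixed to the table. Value in m: 0 up, 0.006 fully down; sprung, takes about 1.5 N to start and 4.5 N to bottom, and comes back up by itself
- bell_top (a point): centre of the plunger's flat round top (22 mm across), 54 mm above the table when up; the dome's own top is 16 mm below it. Pressed straight down
- spool_small: smallest wire spool, standing upright: white plastic flanges, brass wire; 48 mm across, 36 mm high. Origin at the centre of its underside, z up
- spool_middle: middle-sized wire spool, same materials, standing upright; 76 mm across, 60 mm high, flat top. Origin at the centre of its underside, z up
- spool_large: largest wire spool, same materials, standing upright; 106 mm across, 85 mm high. Origin at the centre of its underside, z up
- brooch_bow: brass brooch lying flat: a round part 52 mm across with an amber stone at its centre, and on its -x side a bow 73 mm wide and a short drop reaching 60 mm from the stone. The stone's top, its highest point, is 14 mm above the underside. Origin under the stone, on the underside, z up
- brooch_plain: the same round brass brooch without bow or drop, 52 mm across, 14 mm high, lying flat. Origin at the centre of its underside
- bangle: ribbed brass bangle lying flat, 70 mm across, 10 mm high. Origin at its centre, on the underside
- jar: closed glass jar with a dark lid, 68 mm across, 65 mm high. Origin at the centre of its underside
- cup: small open glass bead cup, 48 mm across, 35 mm high. Origin at the centre of its underside
- pliers_a: pliers with blue handles, lying flat among the spools, 145 mm long, 11 mm high, jaws to its +x. Origin on the underside, near the middle
- pliers_b: pliers with green handles, lying flat on the right, same size
- pliers_c: pliers with red handles, lying flat on the left, same size

How it is judged:
On the way, in this order (a step that is already met when the one before it is completed fails the run):
1. the bell's plunger is pressed down (at least 4.5 of its 6 mm) (value of joint bell above 0.0045 m), for 0.05 s.
2. with the bell up again, the grasp point dwells 1.5 s within 25 mm of the middle spool's axis and 15 to 80 mm above its top (horizontal distance between the grasp point and spool_middle below 0.025 m and z of the grasp point in the frame of spool_middle between 0.075 and 0.14 m and value of joint bell below 0.0015 m), for 1.5 s.
3. the grasp point dwells 1.5 s within 25 mm of the stone of the brooch with the bow and 15 to 80 mm above it (horizontal distance between the grasp point and brooch_bow below 0.025 m and z of the grasp point in the frame of brooch_bow between 0.029 and 0.094 m and value of joint bell below 0.0015 m), for 1.5 s.
At the end, for the whole second after the job is handed in: The tool still points at the brooch with the bow (grasp point within 25 mm of its stone sideways and 15 to 80 mm above it), the bell's plunger is up (within 1.5 mm), and every spool, brooch, bangle, jar, cup and pair of pliers lies within 8 mm of where it started (all of step 3 and distance of each of spool_small, spool_middle, spool_large, brooch_bow, brooch_plain, bangle, jar, cup, pliers_a, pliers_b, pliers_c from where it was at the start of the episode below 0.008 m); the robot touches nothing.
It fails at once if a spool, brooch, bangle, jar, cup or pair of pliers is touched (contact force between any of the fingers, the arm and spool_small above 0.3 N or contact force between any of the fingers, the arm and spool_middle above 0.3 N or contact force between any of the fingers, the arm and spool_large above 0.3 N or contact force between any of the fingers, the arm and brooch_bow above 0.3 N or contact force between any of the fingers, the arm and brooch_plain above 0.3 N or contact force between any of the fingers, the arm and bangle above 0.3 N or contact force between any of the fingers, the arm and jar above 0.3 N or contact force between any of the fingers, the arm and cup above 0.3 N or contact force between any of the fingers, the arm and pliers_a above 0.3 N or contact force between any of the fingers, the arm and pliers_b above 0.3 N or contact force between any of the fingers, the arm and pliers_c above 0.3 N).
It fails at once if anything loose is moved or lifted by more than 8 mm (distance of any of spool_small, spool_middle, spool_large, brooch_bow, brooch_plain, bangle, jar, cup, pliers_a, pliers_b, pliers_c from where it was at the start of the episode above 0.008 m).
It fails at once if another spool, brooch or the bangle is pointed at (grasp point within 18 mm of its centre and less than 60 mm above it) ((horizontal distance between the grasp point and spool_small below 0.018 m and z of the grasp point in the frame of spool_small below 0.096 m) or (horizontal distance between the grasp point and spool_large below 0.018 m and z of the grasp point in the frame of spool_large below 0.145 m) or (horizontal distance between the grasp point and brooch_plain below 0.018 m and z of the grasp point in the frame of brooch_plain below 0.074 m) or (horizontal distance between the grasp point and bangle below 0.018 m and z of the grasp point in the frame of bangle below 0.07 m)).
It also fails if it takes over 64 s, if anything falls off the work surface, if the arm or the gripper's body presses on something with over 40 N, if the wrist force passes 120 N, or if a joint passes its speed limit or range.

ROBOT

A 6-joint arm with a two-finger parallel gripper is mounted at the origin on the work surface. World frame = base frame: x ahead of the robot, y to its left, z up, the work surface at z = 0. Lengths are in m, angles in rad, forces in N, time in s.
With the tool pointing down it reaches from about 0.3 to 0.95 m from the base axis. Payload 3.1 kg.
Tool frame: the origin (TCP) lies on the centre line of the jaws, within the pads' length; the fingertips stand 17 mm ahead of it and the grasp point (between the pads) lies 2 mm behind it; z points along the fingers, y is the line along which they close (so a half turn about z gives the same grasp; the last joint's range is limited). The gripper opens to 85 mm and grips with 20 to 120 N. Pads are 22 mm wide; open, the fingers measure 114 mm over their backs; the gripper's body (76 mm by 85 mm) begins 54 mm behind the grasp point. The pads swing forward as they close: fully open they stand 13 mm farther back than shut.
Start: joints at [1.037, 0.308, 1.634, -0, 1.2, -0.07], TCP at [0.28, 0.559, 0.248] pointing down, gripper open.
Joint ranges: [-3.06, 3.06], [-0.79, 1.96], [0.05, 2.63], [-1.19, 4.34], [0.05, 2.64], [-2.94, 2.94]. Speed limits (rad/s): [2.79, 2.79, 3.14, 3.14, 3.14, 3.14].

INTERFACE

Orientations are given as [roll, pitch, yaw] about the fixed x, y, z axes, in that order (R = Rz(yaw) Ry(pitch) Rx(roll)).
In Python, from station import sensors, viewer, order gives the robot as it stands.
- The arm moves only by the tool apply_moves, never from a script. Its argument "plan" is a list of rows, each an object with "delta_pos": the shift along the tool's x, y, z in mm, a list of three; "spin": the turn about the tool's z in rad. In form: [{"delta_pos": [x, y, z], "spin": spin}, ...]. A call has exactly 8 rows; each row is the pose to reach, as a shift and turn from the pose commanded when the call began, along the tool's axes at that moment; what a row does not reach only later rows make up. A row lasts 1/12 s, in which the tool goes at most 41.7 mm and 7.16 degrees, less where a joint would pass 70% of its speed; a pose out of reach is approached as far as the arm can. A call with a gripper value outside its range is refused whole. "hand" is the gripper's target within -1 to 1 (fully open at 1, half-way at 0, shut at -1), set as the call begins (left out, the last holds). The fingers move at their own pace and stop on an object; the grip force is fixed at half the most. Time passes only in rows, so rows that repeat a pose let the fingers close, or fill a call up. It gives the time, the measured TCP pose, the force, the opening and the grip force at its end, in the units of the state.
- sensors.state(): the state, without advancing time (a new reading comes with each control period).
- viewer.get_image(name): name is "scene" or "side" or "wrist"; returns a dict with "img" (400x640x3 uint8, red, green, blue), "range_z" (400x640 float32, m along the optical axis (not along the pixel's ray), 0 where there is no reading), "fx", "fy", "cx", "cy" (pixels), "extrinsics" (4x4, takes a point from world to camera coordinates); the wrist camera has in their place "hand_eye" (4x4, takes a point from camera to tool coordinates, whose origin is the TCP and whose axes are the flange's). Camera axes: x right, y up, looking along -z (the intrinsics and any distortion apply to the point x, -y, -z); pixel columns grow to the right and rows downward; lengths in m; the calibration is good to about 2 mm. A picture is of the moment at which its call begins: read the wrist's pose just before it.
- order.close_job(): hands the job in; it is judged then, once.
The state is a dict: "time": time; "joints": joint angles; "qd": joint speeds; "joint_efforts": joint torques, N m; "ee_pos": TCP position; "orientation": TCP orientation; "ft_force": force on the tool from outside, world axes, zero at the start; "moment": the same for the moment, N m; "finger_gap": finger opening in m; "gripper_force": force on a finger pad.
Only numpy, scipy, OpenCV 4.12 (cv2) and the standard library are available. Lean on these libraries where they do the work, as an engineer would, in place of code of your own. Each camera call takes 0.05 s, during which the arm holds its last target. There are 200 camera calls.

## Working session

There is one attempt and no reset: what is moved stays moved. The work goes in short steps, Python scripts to look and compute and a tool call to move; the robot and the scene stay as the last step left them, time stands still between calls to the robot, and variables do not carry over. Pictures are saved under pics/ and viewed, at most 10 in all, crops included, and the job is handed in when it is done.

Besides the shell and the picture viewer there is one more tool, called as name(argument=value, ...) on one line, values as JSON. apply_moves: Moves the arm, as the interface text tells. Its arguments: {"type":"object","properties":{"plan":{"type":"array","items":{"type":"object","properties":{"delta_pos":{"type":"array","items":{"type":"number"}},"spin":{"type":"number"}}}},"hand":{"type":"number"}},"required":["plan"]}

```bash
mkdir -p pics; cat > h.py <<'E'
import numpy as np, cv2, pickle
from station import sensors, viewer
def grab(n):
    d=viewer.get_image(n); cv2.imwrite(f'pics/{n}.png',d['img'][:,:,::-1]); pickle.dump(d,open(n+'.pkl','wb')); return d
def load(n): return pickle.load(open(n+'.pkl','rb'))
def cloud(d):
    z=d['range_z']; v,u=np.mgrid[:400,:640]
    P=np.stack([(u-d['cx'])/d['fx']*z,-(v-d['cy'])/d['fy']*z,-z],-1)
    T=np.linalg.inv(d['extrinsics']); return P@T[:3,:3].T+T[:3,3]
E
python3 - <<'E'
from h import *
print(sensors.state())
for n in('scene','side'):
    d=grab(n); print(n,d['fx'],d['cx'],d['cy'],d.keys(),np.linalg.inv(d['extrinsics']).round(3).tolist(),(d['range_z']==0).mean())
E
```

```text
{'time': 0.0, 'joints': array([ 1.03730739e+00,  3.09045486e-01,  1.63519929e+00,  5.64914612e-06,
        1.19972789e+00, -6.96944757e-02]), 'qd': array([ 0.00073135,  0.00014028,  0.00030922,  0.00071577,  0.0006254 ,
       -0.00057774]), 'joint_efforts': array([ 5.86407768e-04, -4.15255344e+01, -2.76667196e+01,  3.69904683e-06,
        1.01392801e-02, -1.18954284e-05]), 'ee_pos': array([0.27920286, 0.55827578, 0.24701578]), 'orientation': array([-3.13921878e+00, -1.70986413e-04,  2.67779594e+00]), 'ft_force': array([ 0.14924131, -0.92019712,  0.01011854]), 'moment': array([-0.00087938, -0.04992275, -0.05903204]), 'gripper_force': 0.0, 'finger_gap': 0.08529454686415938}
scene 444.6304953860306 321.91610935407846 190.96373351350272 dict_keys(['img', 'range_z', 'fx', 'fy', 'cx', 'cy', 'extrinsics']) [[0.136, -0.828, 0.543, 1.199], [0.991, 0.114, -0.074, -0.08], [-0.001, 0.548, 0.836, 1.085], [0.0, 0.0, 0.0, 1.0]] 0.003828125
side 368.6987580571325 322.94546760363716 197.41727984331868 dict_keys(['img', 'range_z', 'fx', 'fy', 'cx', 'cy', 'extrinsics']) [[0.992, 0.076, -0.098, 0.466], [-0.122, 0.725, -0.678, -0.661], [0.02, 0.685, 0.729, 0.793], [0.0, 0.0, 0.0, 1.0]] 0.00401953125
```

View pics/scene.png

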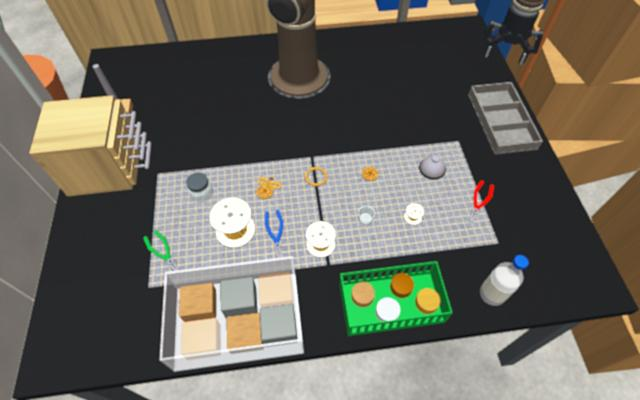

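View pics/side.png

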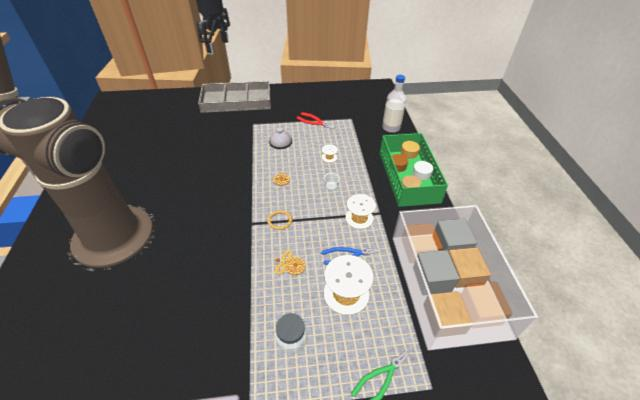

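The scene view shows the bell at (433,165), the middle spool at (320,236), the large at (231,218), the small at (414,213), the bow brooch at (266,187), the plain brooch at (370,173) and the bangle at (316,176). The side view agrees with this: bell (280,138), middle spool (361,208), bow brooch (290,264). Next I'll measure them.

```bash
python3 - <<'E'
from h import *
for n,boxes in (('scene',dict(bell=(415,145,452,185),mid=(302,218,340,258),large=(205,195,260,248),small=(400,200,428,226),bow=(250,172,285,203),plain=(358,163,382,184))),
 ('side',dict(bell=(265,122,296,152),mid=(342,190,378,230),large=(318,252,378,318),small=(318,143,342,164),bow=(268,245,312,280),plain=(268,170,294,188)))):
    d=load(n);C=cloud(d);hsv=cv2.cvtColor(d['img'],cv2.COLOR_RGB2HSV)
    print(n,'table z',np.median(C[150:160,200:280,2] if n=='scene' else C[200:300,215:240,2]))
    for k,(a,b,c,e) in boxes.items():
        P=C[b:e,a:c].reshape(-1,3);H=hsv[b:e,a:c].reshape(-1,3).astype(int)
        if k in('bow','plain'):
            m=(H[:,1]>130)&(H[:,2]>90)&(H[:,0]<30)
            Q=P[m]; t=Q[Q[:,2]>Q[:,2].max()-.004]
        else:
            zt=np.percentile(P[:,2],99.5); t=P[P[:,2]>zt-.006]
            if k=='bell': t=P[P[:,2]>zt-.004]
        (x,y),r=cv2.minEnclosingCircle(t[:,:2].astype(np.float32))
        print(k,len(t),'top z',t[:,2].max().round(4),'med',np.median(t,0).round(4),'circ',round(x,4),round(y,4),round(2*r,4))
        if k in('bow','plain'): print('  all',np.median(Q,0).round(4),Q.min(0).round(3),Q.max(0).round(3))
d=load('scene')['img']; s=load('side')['img']
a=cv2.resize(d[165:210,240:295],None,fx=7,fy=7,interpolation=2);b=cv2.resize(s[240:285,265:320],None,fx=7,fy=7,interpolation=2)
cv2.imwrite('pics/bow.png',np.hstack([a,b])[:,:,::-1])
E
```

```text
scene table z 0.0006846042732925328
bell 34 top z 1.0855 med [0.4608 0.3507 0.0544] circ 0.8236 0.1401 0.8703
mid 11 top z 1.0855 med [ 1.199  -0.0798  1.0855] circ 1.199 -0.0798 0.0002
large 757 top z 1.0855 med [ 0.5886 -0.2387  0.0863] circ 0.8684 -0.169 0.685
small 156 top z 1.0855 med [0.6152 0.2532 0.0371] circ 0.8971 0.0927 0.6956
bow 1 top z 1.0855 med [ 1.199  -0.0798  1.0855] circ 1.199 -0.0798 0.0002
  all [ 0.4661 -0.1454  0.0075] [ 0.426 -0.172  0.001] [ 1.199 -0.08   1.085]
plain 21 top z 0.0153 med [0.4599 0.1632 0.0123] circ 0.4603 0.1625 0.0462
  all [0.4566 0.1635 0.008 ] [ 0.428  0.142 -0.001] [0.48  0.187 0.015]
side table z -0.0009085631508293224
bell 5 top z 0.7933 med [ 0.4659 -0.6614  0.7933] circ 0.4659 -0.6614 0.0002
mid 435 top z 0.7933 med [ 0.6608 -0.015   0.0591] circ 0.5684 -0.3188 0.7154
large 1574 top z 0.7933 med [ 0.587  -0.2441  0.0844] circ 0.5313 -0.4245 0.4917
small 107 top z 0.7933 med [0.6124 0.2517 0.0349] circ 0.5412 -0.1922 0.9506
bow 1 top z 0.7933 med [ 0.4659 -0.6614  0.7933] circ 0.4659 -0.6614 0.0002
  all [ 0.4642 -0.151   0.0061] [ 0.424 -0.661  0.002] [ 0.497 -0.106  0.793]
plain 13 top z 0.013 med [0.4534 0.1587 0.0103] circ 0.453 0.1492 0.0371
  all [0.4538 0.1594 0.0059] [0.432 0.136 0.001] [0.475 0.186 0.013]
```

View pics/bow.png

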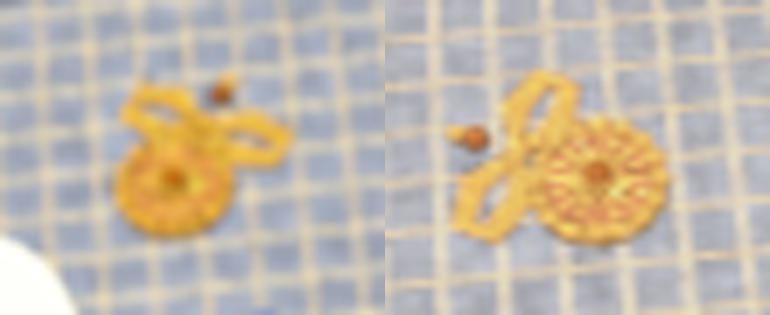

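The crop shows the bow brooch. Its centre stone is at about (264.7,190.6) in the scene view and (295.4,264.6) in the side view, and the bow lies toward −x. I'll intersect rays with the known heights and drop the invalid depth pixels.

```bash
python3 - <<'E'
from h import *
def ray(d,u,v,z):
    T=np.linalg.inv(d['extrinsics']);r=T[:3,:3]@[(u-d['cx'])/d['fx'],-(v-d['cy'])/d['fy'],-1]
    return (T[:3,3]+r*(z-T[2,3])/r[2]).round(4)
for n,bx,st in (('scene',dict(bell=(415,145,452,185),mid=(302,218,340,258),large=(205,195,260,248)),(264.7,190.6)),
 ('side',dict(bell=(265,122,296,152),mid=(342,190,378,230),large=(318,252,378,318)),(295.4,264.6))):
    d=load(n);C=cloud(d);C[d['range_z']<.1]=np.nan
    print('stone',ray(d,*st,.014))
    for k,(a,b,c,e) in bx.items():
        P=C[b:e,a:c].reshape(-1,3);P=P[~np.isnan(P[:,0])];zt=np.percentile(P[:,2],99)
        t=P[P[:,2]>zt-(.007 if k!='bell' else .006)]
        (x,y),r=cv2.minEnclosingCircle(t[:,:2].astype(np.float32))
        dome=P[P[:,2]>.012]
        print(n,k,len(t),zt.round(4),np.median(t,0).round(4),round(x,4),round(y,4),round(2*r,4), cv2.minEnclosingCircle(dome[:,:2].astype(np.float32)))
E
```

```text
stone [ 0.4789 -0.1485  0.014 ]
scene bell 44 0.054 [0.4592 0.3533 0.053 ] 0.4582 0.3539 0.0236 ((0.46378880739212036, 0.35081538558006287), 0.038476720452308655)
scene mid 571 0.0643 [ 0.6632 -0.0118  0.0604] 0.6626 -0.0123 0.077 ((0.66255784034729, -0.012297906912863255), 0.03851160407066345)
scene large 1088 0.0891 [ 0.5893 -0.2396  0.0856] 0.5882 -0.2404 0.1085 ((0.5538895726203918, -0.26239606738090515), 0.09426383674144745)
stone [ 0.4751 -0.1555  0.014 ]
side bell 27 0.0524 [0.458  0.3492 0.0521] 0.4573 0.3509 0.0232 ((0.457369863986969, 0.35064569115638733), 0.03595496341586113)
side mid 475 0.0614 [ 0.6622 -0.0151  0.0589] 0.6631 -0.0135 0.0784 ((0.6630778908729553, -0.013493457809090614), 0.03922169283032417)
side large 1595 0.0867 [ 0.5872 -0.2443  0.0843] 0.5874 -0.2403 0.1072 ((0.5962958335876465, -0.21690687537193298), 0.07846508175134659)
```

Both views agree, and the sizes match the given ones: bell (0.459,0.352), middle spool (0.663,−0.013), stone (0.477,−0.152). I'll move above the bell and shut the fingers.

apply_moves(hand=-1, plan=[{"delta_pos": [-20,-8,0],"spin": 0},{"delta_pos": [-55,-23,10],"spin": 0},{"delta_pos": [-92,-38,25],"spin": 0},{"delta_pos": [-130,-54,45],"spin": 0},{"delta_pos": [-168,-70,65],"spin": 0},{"delta_pos": [-205,-85,80],"spin": 0},{"delta_pos": [-238,-99,92],"spin": 0},{"delta_pos": [-253,-105,98],"spin": 0}])

```text
time: 0.77
ee_pos: [0.4598, 0.348, 0.148]
orientation: [-3.138, -0.001, 2.676]
ft_force: [-1.2, 0.9, 0.4]
finger_gap: -0.0001
gripper_force: 0.0
```

apply_moves(plan=[{"delta_pos": [0,0,0],"spin": 0},{"delta_pos": [0,0,0],"spin": 0},{"delta_pos": [0,0,0],"spin": 0},{"delta_pos": [0,0,0],"spin": 0},{"delta_pos": [0,0,0],"spin": 0},{"delta_pos": [0,0,0],"spin": 0},{"delta_pos": [0,0,0],"spin": 0},{"delta_pos": [0,0,0],"spin": 0}])

```text
time: 1.43
ee_pos: [0.4586, 0.3525, 0.1506]
orientation: [3.141, 0.0, 2.679]
ft_force: [-0.2, -0.3, 0.2]
finger_gap: -0.0001
gripper_force: 0.0
```

```bash
python3 - <<'E'
from h import *
s=sensors.state(); print(s['time'],s['ee_pos'],s['orientation'],s['ft_force'],s['finger_gap'])
d=grab('side');C=cloud(d)
e=grab('scene')
w=grab('wrist'); print(w['hand_eye'].round(3).tolist(),w['fx'],w['cx'],w['cy'])
a=cv2.resize(d['img'][80:170,220:340],(560,420),interpolation=2);
b=cv2.resize(w['img'],(640,400))[:, :]
cv2.imwrite('pics/m1.png',np.vstack([np.hstack([a[:300,:400],cv2.resize(e['img'][110:185,380:480],(400,300))]),cv2.resize(b,(480,300))[:, :].repeat(1,0) if 0 else np.pad(cv2.resize(b,(480,300)),((0,0),(0,320),(0,0)))])[:,:,::-1])
E
```

```text
1.4333 [0.45859135 0.35253845 0.1506079 ] [3.14111681e+00 2.30396726e-04 2.67893724e+00] [-0.17921298 -0.28367041  0.2134193 ] -9.504748449450838e-05
[[-0.0, 0.961, 0.277, 0.071], [1.0, 0.001, -0.001, 0.001], [-0.001, 0.277, -0.961, -0.125], [0.0, 0.0, 0.0, 1.0]] 317.4228250468088 323.2956641410967 196.85276168797776
```

View pics/m1.png

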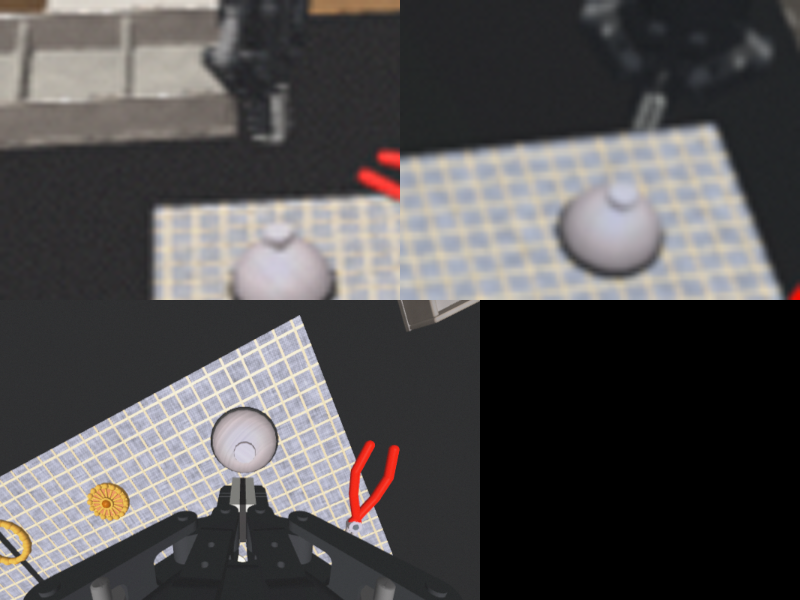

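The wrist view puts the plunger at full-image pixel (325,201). That is about 4 mm and 2 mm from the TCP axis, so the fingers are over it. I'll descend until just above it.

apply_moves(plan=[{"delta_pos": [2,1,15],"spin": 0},{"delta_pos": [2,1,35],"spin": 0},{"delta_pos": [2,1,52],"spin": 0},{"delta_pos": [2,1,64],"spin": 0},{"delta_pos": [2,1,71],"spin": 0},{"delta_pos": [2,1,74],"spin": 0},{"delta_pos": [2,1,74],"spin": 0},{"delta_pos": [2,1,74],"spin": 0}])

```text
time: 2.25
ee_pos: [0.4581, 0.354, 0.0769]
orientation: [3.141, 0.001, 2.678]
ft_force: [-0.6, 0.3, 0.6]
finger_gap: -0.0002
gripper_force: 0.0
```

apply_moves(plan=[{"delta_pos": [0,0,2],"spin": 0},{"delta_pos": [0,0,4],"spin": 0},{"delta_pos": [0,0,6],"spin": 0},{"delta_pos": [0,0,8],"spin": 0},{"delta_pos": [0,0,9],"spin": 0},{"delta_pos": [0,0,10],"spin": 0},{"delta_pos": [0,0,10],"spin": 0},{"delta_pos": [0,0,10],"spin": 0}])

```text
time: 2.92
ee_pos: [0.4581, 0.354, 0.0668]
orientation: [3.14, 0.001, 2.678]
ft_force: [0.1, -0.0, 3.3]
finger_gap: -0.0001
gripper_force: 1.7
```

apply_moves(plan=[{"delta_pos": [0,0,1],"spin": 0},{"delta_pos": [0,0,2],"spin": 0},{"delta_pos": [0,0,3],"spin": 0},{"delta_pos": [0,0,3],"spin": 0},{"delta_pos": [0,0,3],"spin": 0},{"delta_pos": [0,0,3],"spin": 0},{"delta_pos": [0,0,3],"spin": 0},{"delta_pos": [0,0,3],"spin": 0}])

```text
time: 3.58
ee_pos: [0.4582, 0.3541, 0.065]
orientation: [3.141, 0.001, 2.678]
ft_force: [-1.8, -1.1, 11.5]
finger_gap: 0.0003
gripper_force: 5.8
```

The force passed 4.5 N, so the plunger has bottomed. I'll lift straight up.

apply_moves(plan=[{"delta_pos": [0,0,-5],"spin": 0},{"delta_pos": [0,0,-15],"spin": 0},{"delta_pos": [0,0,-35],"spin": 0},{"delta_pos": [0,0,-60],"spin": 0},{"delta_pos": [0,0,-85],"spin": 0},{"delta_pos": [0,0,-105],"spin": 0},{"delta_pos": [0,0,-118],"spin": 0},{"delta_pos": [0,0,-124],"spin": 0}])

```text
time: 4.25
ee_pos: [0.4581, 0.354, 0.1892]
orientation: [3.14, 0.001, 2.678]
ft_force: [-0.3, 1.3, -0.4]
finger_gap: -0.0001
gripper_force: 0.0
```

```bash
python3 - <<'E'
from h import *
s=sensors.state(); print(s['time'],s['ee_pos'],s['orientation'],s['ft_force'])
d=grab('scene');C=cloud(d);C[d['range_z']<.1]=np.nan
P=C[145:185,415:452].reshape(-1,3);P=P[np.hypot(P[:,0]-.459,P[:,1]-.352)<.008];print('bell top',np.median(P,0))
E
```

```text
4.25 [0.45808337 0.35403249 0.18924409] [3.13961174e+00 1.13845715e-03 2.67784035e+00] [-0.28159215  1.30992419 -0.36642019]
bell top [0.46003072 0.34984594 0.05247104]
```

The bell is up again. Next I'll cross over to the middle spool.

apply_moves(plan=[{"delta_pos": [-8,-5,0],"spin": 0},{"delta_pos": [-27,-18,0],"spin": 0},{"delta_pos": [-50,-34,0],"spin": 0},{"delta_pos": [-75,-51,0],"spin": 0},{"delta_pos": [-100,-68,0],"spin": 0},{"delta_pos": [-125,-85,0],"spin": 0},{"delta_pos": [-150,-102,0],"spin": 0},{"delta_pos": [-174,-118,0],"spin": 0}])

```text
time: 4.97
ee_pos: [0.5595, 0.1677, 0.1848]
orientation: [-3.138, -0.003, 2.677]
ft_force: [0.1, -0.7, 0.1]
finger_gap: -0.0001
gripper_force: 0.0
```

apply_moves(plan=[{"delta_pos": [-25,-17,0],"spin": 0},{"delta_pos": [-50,-34,0],"spin": 0},{"delta_pos": [-75,-51,0],"spin": 0},{"delta_pos": [-100,-68,0],"spin": 0},{"delta_pos": [-125,-85,0],"spin": 0},{"delta_pos": [-150,-102,0],"spin": 0},{"delta_pos": [-168,-114,0],"spin": 0},{"delta_pos": [-174,-118,0],"spin": 0}])

```text
time: 5.63
ee_pos: [0.6632, -0.0171, 0.1847]
orientation: [-3.139, -0.002, 2.675]
ft_force: [0.2, -0.0, 0.2]
finger_gap: 0.0
gripper_force: 0.0
```

apply_moves(plan=[{"delta_pos": [0,0,0],"spin": 0},{"delta_pos": [0,0,0],"spin": 0},{"delta_pos": [0,0,0],"spin": 0},{"delta_pos": [0,0,0],"spin": 0},{"delta_pos": [0,0,0],"spin": 0},{"delta_pos": [0,0,0],"spin": 0},{"delta_pos": [0,0,0],"spin": 0},{"delta_pos": [0,0,0],"spin": 0}])

```text
time: 6.3
ee_pos: [0.6632, -0.0126, 0.1875]
orientation: [3.141, 0.0, 2.678]
ft_force: [-0.2, -1.1, -0.1]
finger_gap: -0.0001
gripper_force: 0.0
```

```bash
python3 - <<'E'
from h import *
s=sensors.state(); print(s['time'],s['ee_pos'],s['orientation'],s['joints'])
d=grab('wrist')
E
```

```text
6.3 [ 0.66321635 -0.01256439  0.18750076] [3.14144004e+00 2.66494630e-04 2.67848212e+00] [-8.45868041e-02  4.37833241e-01  1.58533615e+00  4.81764446e-05
  1.11811923e+00 -1.19229368e+00]
```

View pics/wrist.png

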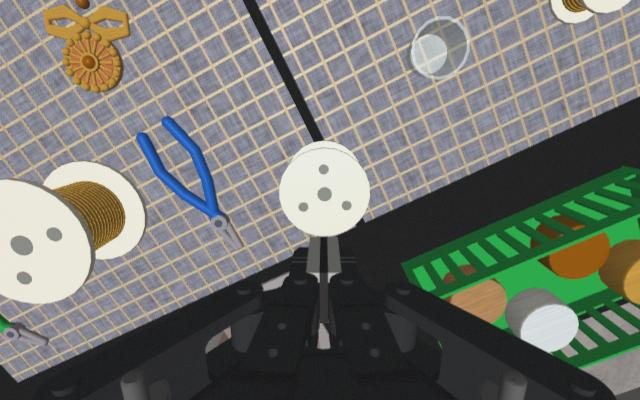

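The wrist view shows the middle spool's hub at (324,194), which is on the tool axis to within 1 mm. The bow brooch's stone at (89,62) casts to about (0.477,−0.146), matching the earlier value. I'll descend and dwell.

apply_moves(plan=[{"delta_pos": [0,0,10],"spin": 0},{"delta_pos": [0,0,28],"spin": 0},{"delta_pos": [0,0,48],"spin": 0},{"delta_pos": [0,0,65],"spin": 0},{"delta_pos": [0,0,77],"spin": 0},{"delta_pos": [0,0,84],"spin": 0},{"delta_pos": [0,0,86],"spin": 0},{"delta_pos": [0,0,86],"spin": 0}])

```text
time: 7.02
ee_pos: [0.6631, -0.0131, 0.1007]
orientation: [-3.141, -0.001, 2.678]
ft_force: [-0.2, 1.0, 0.1]
finger_gap: 0.0002
gripper_force: 0.0
```

apply_moves(plan=[{"delta_pos": [0,0,0],"spin": 0},{"delta_pos": [0,0,0],"spin": 0},{"delta_pos": [0,0,0],"spin": 0},{"delta_pos": [0,0,0],"spin": 0},{"delta_pos": [0,0,0],"spin": 0},{"delta_pos": [0,0,0],"spin": 0},{"delta_pos": [0,0,0],"spin": 0},{"delta_pos": [0,0,0],"spin": 0}])

```text
time: 7.68
ee_pos: [0.6632, -0.0131, 0.1013]
orientation: [3.142, 0.0, 2.678]
ft_force: [0.1, -0.1, -0.1]
finger_gap: -0.0001
gripper_force: 0.0
```

apply_moves(plan=[{"delta_pos": [0,0,0],"spin": 0},{"delta_pos": [0,0,0],"spin": 0},{"delta_pos": [0,0,0],"spin": 0},{"delta_pos": [0,0,0],"spin": 0},{"delta_pos": [0,0,0],"spin": 0},{"delta_pos": [0,0,0],"spin": 0},{"delta_pos": [0,0,0],"spin": 0},{"delta_pos": [0,0,0],"spin": 0}])

```text
time: 8.35
ee_pos: [0.6633, -0.0131, 0.1013]
orientation: [-3.142, 0.0, 2.678]
ft_force: [0.4, 0.3, -0.6]
finger_gap: 0.0001
gripper_force: 0.0
```

apply_moves(plan=[{"delta_pos": [0,0,0],"spin": 0},{"delta_pos": [0,0,0],"spin": 0},{"delta_pos": [0,0,0],"spin": 0},{"delta_pos": [0,0,0],"spin": 0},{"delta_pos": [0,0,0],"spin": 0},{"delta_pos": [0,0,0],"spin": 0},{"delta_pos": [0,0,0],"spin": 0},{"delta_pos": [0,0,0],"spin": 0}])

```text
time: 9.02
ee_pos: [0.6632, -0.0131, 0.1013]
orientation: [3.142, -0.0, 2.678]
ft_force: [0.7, 0.7, 0.1]
finger_gap: -0.0001
gripper_force: 0.0
```

apply_moves(plan=[{"delta_pos": [0,0,-8],"spin": 0},{"delta_pos": [0,0,-22],"spin": 0},{"delta_pos": [0,0,-40],"spin": 0},{"delta_pos": [0,0,-60],"spin": 0},{"delta_pos": [0,0,-80],"spin": 0},{"delta_pos": [0,0,-95],"spin": 0},{"delta_pos": [0,0,-104],"spin": 0},{"delta_pos": [0,0,-106],"spin": 0}])

```text
time: 9.68
ee_pos: [0.6651, -0.0132, 0.2113]
orientation: [3.139, 0.006, 2.678]
ft_force: [0.0, -0.7, -0.2]
finger_gap: -0.0002
gripper_force: 0.0
```

apply_moves(plan=[{"delta_pos": [5,-10,0],"spin": 0},{"delta_pos": [18,-36,0],"spin": 0},{"delta_pos": [34,-68,0],"spin": 0},{"delta_pos": [51,-102,0],"spin": 0},{"delta_pos": [68,-136,0],"spin": 0},{"delta_pos": [85,-168,0],"spin": 0},{"delta_pos": [98,-194,0],"spin": 0},{"delta_pos": [105,-207,0],"spin": 0}])

```text
time: 10.35
ee_pos: [0.472, -0.1523, 0.2054]
orientation: [-3.14, -0.005, 2.676]
ft_force: [0.5, 0.5, -0.7]
finger_gap: 0.0001
gripper_force: 0.0
```

apply_moves(plan=[{"delta_pos": [0,0,0],"spin": 0},{"delta_pos": [0,0,5],"spin": 0},{"delta_pos": [0,0,15],"spin": 0},{"delta_pos": [0,0,25],"spin": 0},{"delta_pos": [0,0,35],"spin": 0},{"delta_pos": [0,0,42],"spin": 0},{"delta_pos": [0,0,45],"spin": 0},{"delta_pos": [0,0,45],"spin": 0}])

```text
time: 11.02
ee_pos: [0.476, -0.1505, 0.1606]
orientation: [-3.141, -0.003, 2.679]
ft_force: [-0.3, 0.6, 0.5]
finger_gap: 0.0001
gripper_force: 0.0
```

```bash
python3 - <<'E'
from h import *
s=sensors.state(); print(s['time'],s['ee_pos'],s['orientation'],s['joints'])
d=grab('wrist')
E
```

```text
11.0167 [ 0.47603163 -0.15049503  0.16058001] [-3.14140676 -0.00316906  2.67851685] [-3.93463834e-01  1.76851251e-01  1.99494843e+00  4.23251373e-05
  9.72967293e-01 -1.50120852e+00]
```

View pics/wrist.png

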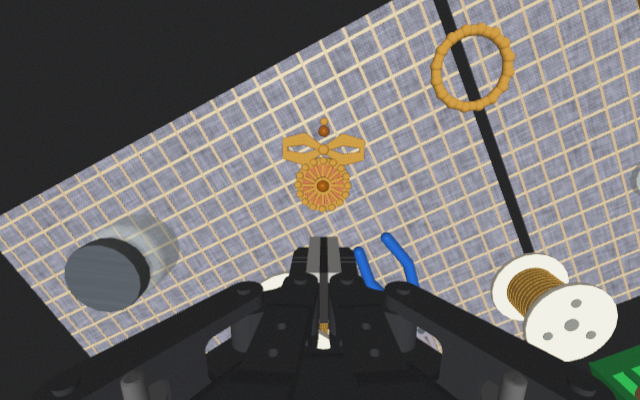

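The stone is at (323,186), about 3 mm from the tool axis, and its bow and drop are clearly visible. I'll descend and hold.

apply_moves(plan=[{"delta_pos": [2,0,10],"spin": 0},{"delta_pos": [2,0,30],"spin": 0},{"delta_pos": [2,0,52],"spin": 0},{"delta_pos": [2,0,72],"spin": 0},{"delta_pos": [2,0,88],"spin": 0},{"delta_pos": [2,0,97],"spin": 0},{"delta_pos": [2,0,101],"spin": 0},{"delta_pos": [2,0,101],"spin": 0}])

```text
time: 11.73
ee_pos: [0.4745, -0.1502, 0.0606]
orientation: [-3.142, -0.001, 2.678]
ft_force: [-0.3, -0.7, -0.5]
finger_gap: -0.0002
gripper_force: 0.0
```

apply_moves(plan=[{"delta_pos": [0,0,0],"spin": 0},{"delta_pos": [0,0,0],"spin": 0},{"delta_pos": [0,0,0],"spin": 0},{"delta_pos": [0,0,0],"spin": 0},{"delta_pos": [0,0,0],"spin": 0},{"delta_pos": [0,0,0],"spin": 0},{"delta_pos": [0,0,0],"spin": 0},{"delta_pos": [0,0,0],"spin": 0}])

```text
time: 12.4
ee_pos: [0.475, -0.1504, 0.0614]
orientation: [-3.142, 0.0, 2.678]
ft_force: [0.1, 0.0, 0.0]
finger_gap: 0.0
gripper_force: 0.0
```

apply_moves(plan=[{"delta_pos": [0,0,0],"spin": 0},{"delta_pos": [0,0,0],"spin": 0},{"delta_pos": [0,0,0],"spin": 0},{"delta_pos": [0,0,0],"spin": 0},{"delta_pos": [0,0,0],"spin": 0},{"delta_pos": [0,0,0],"spin": 0},{"delta_pos": [0,0,0],"spin": 0},{"delta_pos": [0,0,0],"spin": 0}])

```text
time: 13.07
ee_pos: [0.4749, -0.1504, 0.0613]
orientation: [-3.142, -0.0, 2.678]
ft_force: [-0.6, 0.9, 0.6]
finger_gap: -0.0001
gripper_force: 0.0
```

apply_moves(plan=[{"delta_pos": [0,0,0],"spin": 0},{"delta_pos": [0,0,0],"spin": 0},{"delta_pos": [0,0,0],"spin": 0},{"delta_pos": [0,0,0],"spin": 0},{"delta_pos": [0,0,0],"spin": 0},{"delta_pos": [0,0,0],"spin": 0},{"delta_pos": [0,0,0],"spin": 0},{"delta_pos": [0,0,0],"spin": 0}])

```text
time: 13.73
ee_pos: [0.4749, -0.1504, 0.0613]
orientation: [3.142, -0.0, 2.678]
ft_force: [0.8, 0.2, -0.1]
finger_gap: -0.0003
gripper_force: 0.0
```

```bash
python3 -c "
from station import order
print(order.close_job())"
```

```text
the job is handed in; nothing more can be done
None
```

The job is handed in: I rang the bell, then pointed at the middle spool and the bow brooch for about 2 s each. The arm finished about 3 cm above the brooch's stone, with no sign of touching anything but the plunger; no verdict was returned.

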